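Seat the rotor on the mini centrifuge and shut the lid

ROBOT

A 7-joint arm with a two-finger parallel gripper is mounted at the origin on a cart in front of the work surface, level with it; the furniture and walls round the work are solid. World frame = base frame: x ahead of the robot, y to its left, z up, the work surface at z = 0. Lengths are in mm, angles in rad, forces in N, time in s.
With the tool pointing down it reaches from about 400 to 750 mm from the base axis. Payload 19.5 kg.
Tool frame: the origin (TCP) lies on the front face of the gripper's body, between the roots of the fingers; the fingertips stand 73 mm ahead of it and the grasp point (between the pads) lies 54 mm ahead of it (ctrl.pinch_z is the distance from the TCP to the grasp point, in mm); z points along the fingers, y is the line along which they close (so a half turn about z gives the same grasp; the last joint's range is limited). The gripper opens to 85 mm and grips with 20 to 120 N. Pads are 22 mm wide; open, the fingers measure 114 mm over their backs; the gripper's body (76 mm by 85 mm) begins 54 mm behind the grasp point. The pads swing forward as they close: fully open they stand 13 mm farther back than shut.
Start: joints at [-1.324, 0.707, -0.028, 1.485, 0.022, 0.951, -0.075], TCP at [163.751, 551.171, 303.868] pointing down, gripper open.
Joint ranges: [-2.71, 2.71], [-0.32, 2.16], [-1.57, 1.52], [0, 2.45], [-1.46, 4.6], [0, 2.02], [-2.83, 2.83]. Speed limits (rad/s): [1.89, 1.89, 2.57, 2.57, 3.01, 3.01, 3.01].

INTERFACE

Orientations are given as a unit quaternion [w, x, y, z].
In Python, from cell import ctrl, vision, workorder gives the robot as it stands. The module is installed in compiled form; this text tells all that it offers.
- The arm moves only by the tool servo_tool, never from a script. Its argument "deltas" is a list of rows, each an object with "translation": the shift along the tool's x, y, z in units of 40 cm (1.0 is 40 cm), a list of three; "rot": the turn, a rotation vector about the tool's x, y, z in units of pi/2 rad (1.0 is pi/2 rad), a list of three; "grip": the opening in per cent of the stroke, from 0 (shut) to 100 (fully open). A call has 1 to 12 rows; each row shifts and turns the commanded pose from where the row before left it, along the tool's axes as they then stand; what a row does not reach is not made up. A row lasts 1/8 s, in which the tool goes at most 62.5 mm and 10.7 degrees, less where a joint would pass 70% of its speed; a pose out of reach is approached as far as the arm can. A call with a number of a shift or a turn outside -1 to 1 is refused whole. A call with a gripper value outside its range is refused whole. The fingers move at their own pace and stop on an object; the grip force is fixed at half the most. Time passes only in rows, so rows that do not move let the fingers close. It gives the time, the measured TCP pose, the force, the opening and the grip force at its end, in the units of the state.
- ctrl.get_state(): the state, without advancing time (a new reading comes with each control period).
- vision.read_camera(name): name is "scene" or "top" or "wrist"; returns a dict with "image" (420x560x3 uint8, red, green, blue), "fx", "fy", "cx", "cy" (pixels), "rvec" (rotation vector, rad) and "tvec" (3), from world to camera coordinates, as OpenCV has them; the wrist camera has in their place "mount" (4x4, takes a point from camera to tool coordinates, whose origin is the TCP and whose axes are the flange's). Camera axes: x right, y down, z forward; pixel columns grow to the right and rows downward; lengths in mm; the calibration is good to about 2 mm. A picture is of the moment at which its call begins: read the wrist's pose just before it. There is no depth.
- workorder.finish_job(): hands the job in; it is judged then, once.
The state is a dict: "time": time; "joint_pos": joint angles; "joint_vel": joint speeds; "tau": joint torques, N m; "ee_pos": TCP position; "tcp_rot": TCP orientation; "contact_force": force on the tool from outside, world axes, zero at the start; "wrist_torque": the same for the moment, N m; "gripper_width": opening from 0.0 (shut) to 1.0 (fully open); "grasp_force": force on a finger pad.
Only numpy, scipy, OpenCV 4.12 (cv2) and the standard library are available. Lean on these libraries where they do the work, as an engineer would, in place of code of your own. Each camera call takes 0.05 s, during which the arm holds its last target. There are 200 camera calls.

TASK

Get the mini centrifuge ready to run: set the dark grey tube rotor on its spindle and, pressing down gently, turn it slowly until its slots find the drive pin, then push it fully home and let go. Then close the clear lid all the way. Do not force the rotor onto the spindle, and leave the other things on the bench where they are.

Things in the scene. Friction and masses are not known exactly. Their poses are not given: they have to be found in the camera images.
- centrifuge: Small white round bench centrifuge, fixed to the bench, 163 mm in diameter, rim 70 mm high, with a control console on its front side (-x of its frame, the console reaches 123 mm in front of the axis and is 45 mm high) and the lid hinge at the back (+x). Origin under the centre of the bowl, on the spindle axis, at bench level; z up.
- spindle_tip (a point): Nominal place of the rounded top of the upright steel spindle (10 mm in diameter) in the middle of the bowl, 73 mm above the bench. Its mounts have settled: the whole spindle stands up to 2 mm higher or lower, not measured. A 4 mm cross pin sticks out to 13.5 mm either side of the axis, its top 19.5 mm below the spindle's top. The pin's angle is not measured: this frame is the housing's.
- spindle_seat (a point): Nominal middle of the top of the spindle's flange, 27 mm below the spindle's top and 7.5 mm below the pin's top (same unknown +-2 mm): the rotor's underside rests here when home. The mounts yield straight down, 1 mm per 10 N, at most 3 mm. The idle motor holds the spindle's angle with only 0.07 N m: turning while pressing the pin with over 5 N drags it along. Pressing with over 20 N is forcing.
- rotor_grip (a point): Loose dark grey 8-place tube rotor, 92 mm in diameter, 58 mm tall, 0.15 kg, standing upright on the bench. This point is on its axis 45 mm above its underside, in its flat-sided grip: 36 mm long (rotor x), 22 mm wide (rotor y; take it across this), from 21 to 58 mm above the underside. It is 18 mm above the spindle's top when home, 25.5 mm when the rotor stands on the pin without fitting.
- rotor: The same rotor; origin: middle of its underside, mouth of its 12.6 mm bore, 31 mm deep. The mouth has two crossed slots, 6 mm wide, 9.5 mm deep, along rotor x and y: it fits the pin at every quarter turn, within 0.08 rad. Leaf springs near the spindle's top rub in the bore with 2 to 5 N; even with the pin in a slot, it stops 5 mm short of home until pushed with about 10 N, and then snaps home.
- lid (a joint): angle of the clear domed lid in rad: 0 closed, about 2 as it stands open, leaning back beyond the hinge (stop at 2.2). It is stiff enough (0.14 N m) to stay where it is left.
- lid_hinge (a point): middle of the lid's hinge axis, at the back of the centrifuge, 84 mm behind the spindle axis and 71 mm above the bench; the hinge axis is the centrifuge's y axis.
- lid_tab (a point): Middle of the outer face of the tab at the lid's free edge (40 mm wide along y, 6 mm thick), 166 mm from the hinge and 6 mm above it when shut; the tab ends 9 mm farther out, and the dome's wall, 42 mm high, begins 12 mm nearer the hinge. Its frame turns with the lid: -x points from the hinge to the tab, z out of the tab's outer face (up when shut, backward when open).
- tape_roll: bystander: roll of tape lying flat, 100 mm across, 25 mm high, in one of two places left or right of the centrifuge, with the rotor in the other; origin at its underside
- lab_timer: bystander: lab timer 66x64x28 mm, origin at its underside
- specimen_jar_2: bystander: small lidded jar, 46 mm wide, 56 mm tall, origin at its underside
- oil_dropper: bystander: small dropper bottle, 30 mm wide, 68 mm tall, origin at its underside
- beaker: bystander: small beaker, 50 mm wide, 60 mm tall, origin at its underside
Mind the look-alikes: they are no part of the job. What is shaped like the rotor but orange is not meant.

How it is judged:
By the outcome, as a careful person would: the job done as asked, in the order asked, and still so for the second after the job is handed in, with the robot touching nothing.
It also fails if it takes over 72 s, if anything falls off the work surface, if the arm or the gripper's body presses on something with over 40 N, if the wrist force passes 120 N, or if a joint passes its speed limit or range.

## Working session

There is one attempt and no reset: what is moved stays moved. The work goes in short steps, Python scripts to look and compute and a tool call to move; the robot and the scene stay as the last step left them, time stands still between calls to the robot, and variables do not carry over. Pictures are saved under pics/ and viewed, at most 13 in all, crops included, and the job is handed in when it is done.

Besides the shell and the picture viewer there is one more tool, called after "Emit:" by a JSON object that holds its "op" and its "data". servo_tool: Moves the arm, as the interface text tells. Its arguments: {"type":"object","properties":{"deltas":{"type":"array"}},"required":["deltas"]}

```bash
mkdir -p pics
cat > h.py <<'E'
import numpy as np, cv2, json
from cell import ctrl, vision, workorder
from scipy.spatial.transform import Rotation as R
def grab(n,save=None):
    s=ctrl.get_state(); c=vision.read_camera(n)
    if 'mount' in c:
        q=s['tcp_rot']; T=np.eye(4); T[:3,:3]=R.from_quat([q[1],q[2],q[3],q[0]]).as_matrix(); T[:3,3]=s['ee_pos']
        M=T@np.array(c['mount']); c['Rwc']=M[:3,:3]; c['o']=M[:3,3]
    else:
        A=cv2.Rodrigues(np.array(c['rvec'],float))[0]; c['Rwc']=A.T; c['o']=-A.T@np.array(c['tvec'],float).ravel()
    if save: cv2.imwrite('pics/'+save,c['image'][:,:,::-1])
    return c
def ray(c,u,v):
    d=c['Rwc']@np.array([(u-c['cx'])/c['fx'],(v-c['cy'])/c['fy'],1]); return c['o'],d/np.linalg.norm(d)
def onz(c,u,v,z):
    o,d=ray(c,u,v); return o+d*(z-o[2])/d[2]
def proj(c,p):
    q=c['Rwc'].T@(np.array(p,float)-c['o']); return q[0]/q[2]*c['fx']+c['cx'],q[1]/q[2]*c['fy']+c['cy']
E
python3 - <<'E'
from h import *
a=grab('scene');b=grab('top')
cv2.imwrite('pics/s.png',a['image'][:,:,::-1]);cv2.imwrite('pics/t.png',b['image'][:,:,::-1])
import pickle
pickle.dump((a,b),open('c.pkl','wb'))
print(a['o'],b['o'],b['Rwc'],a['Rwc'][:,2],ctrl.get_state())
E
```

```text
[   17.8897577  -1089.2478967    710.92933348] [ 293.53457596  -17.68846442 1315.99366703] [[ 0.01239058 -0.98316527  0.18229788]
 [-0.99969686 -0.01605933 -0.01866258]
 [ 0.02127598 -0.18201138 -0.98306622]] [ 0.37698831  0.79404613 -0.47683389] {'time': 0.1, 'joint_pos': array([-1.32368376,  0.70701777, -0.02759362,  1.48492312,  0.02197824,
        0.9508989 , -0.07548859]), 'joint_vel': array([-1.77885291e-03, -1.98671504e-03, -1.76570251e-03, -1.89646222e-03,
        1.31070501e-04, -6.39544980e-05,  3.18220614e-04]), 'tau': array([ 2.47665943e-03, -8.84280396e+01,  1.23702206e+00, -2.36448669e+01,
        1.71044469e-02,  5.02118171e-03,  2.31347605e-05]), 'ee_pos': array([163.7272464 , 551.03651647, 303.49444826]), 'tcp_rot': array([-5.56009710e-05,  1.43914931e-01,  9.89589950e-01, -4.69394821e-04]), 'contact_force': array([ 0.10712783, -0.36979848, -0.0672675 ]), 'wrist_torque': array([-0.01268107,  0.03179353, -0.00157841]), 'grasp_force': 0.0, 'gripper_width': 0.9966463946559008}
```

View pics/s.png

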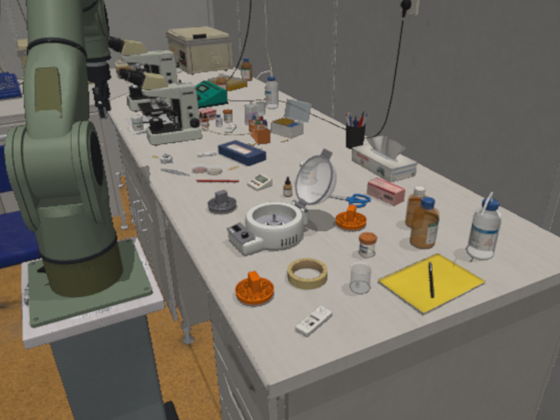

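View pics/t.png

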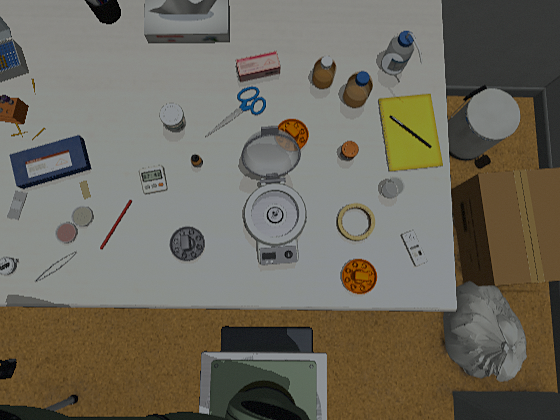

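The only dark grey rotor is at top (187,243) and scene (222,202). The look-alikes at top (292,132) and (359,276) are orange. The tape roll is at top (356,222), and the open centrifuge is at top (275,213).

Run:
```python
from h import *
import pickle
a,b=pickle.load(open('c.pkl','rb'))
im=b['image'][:,:,::-1]
c1=cv2.resize(im[205:285,150:230],(480,480),interpolation=cv2.INTER_CUBIC)
cv2.imwrite('pics/crop.png',c1)
g=cv2.cvtColor(np.ascontiguousarray(im),cv2.COLOR_BGR2GRAY)
m=np.zeros_like(g); m[215:270,160:215]=(g[215:270,160:215]<110)*255
k=max(cv2.findContours(m,0,2)[0],key=cv2.contourArea)
(u,v),r=cv2.minEnclosingCircle(k);M=cv2.moments(k);print(u,v,r,M['m10']/M['m00'],M['m01']/M['m00'])
for z in(0,20,50): print('rotor',z,onz(b,u,v,z))
for z in (70,73): print('cf',z,onz(b,275,213,z))
print(onz(b,275,213,70)-onz(b,276,213,70))
for (u,v) in [(277,251),(278,262)]: print('console',onz(b,u,v,45))
cv2.imwrite('pics/crop.png',np.hstack([c1[:400,:400],cv2.resize(im[170:270,235:315],(320,400),interpolation=cv2.INTER_CUBIC)]))
```

```text
186.745849609375 243.3176727294922 17.825523376464844 186.79078207221917 243.27835238613682
rotor 0 [425.81687812 207.75355446   0.        ]
rotor 20 [423.80649911 204.32736747  20.        ]
rotor 50 [420.7909306  199.18808699  50.        ]
cf 70 [498.70808013 -22.65443482  70.        ]
cf 73 [498.21408042 -22.64247817  73.        ]
[-4.01471280e-02  2.52537450e+00 -2.27373675e-13]
console [405.07572726 -29.31580138  45.        ]
console [377.29410312 -32.24735062  45.        ]
```

View pics/crop.png

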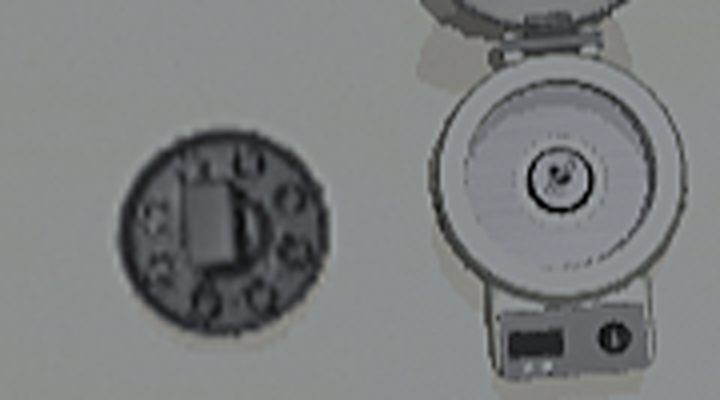

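```bash
cat >> h.py <<'E'
def go(p,yaw=None,rot=True):
    "remaining translation (tool units) and z turn to reach p with tool y at world angle yaw (deg), tool down"
    s=ctrl.get_state(); q=s['tcp_rot']; A=R.from_quat([q[1],q[2],q[3],q[0]]).as_matrix()
    if yaw is None: T=A
    else:
        y=np.radians(yaw); T=np.array([[-np.sin(y),np.cos(y),0],[np.cos(y),np.sin(y),0],[0,0,-1]]).T
    rv=R.from_matrix(A.T@T).as_rotvec()/(np.pi/2)
    d=np.array(p)-s['ee_pos']
    print('pos',s['ee_pos'].round(1),'d_mm',d.round(1),'rot',rv.round(4),'trans after rot',(T.T@d/400).round(4),'t',round(s['time'],2),'F',s['contact_force'].round(1),'w',round(s['gripper_width'],3))
E
python3 -c "
from h import *
go([424,204,270],90)
c=vision.read_camera('wrist');print(c['mount'],c['fx'],c['cx'],c['cy'],ctrl.pinch_z)"
```

```text
pos [163.7 551.  303.5] d_mm [ 260.3 -347.   -33.5] rot [-6.000e-04 -1.000e-04 -1.839e-01] trans after rot [-0.6507 -0.8676  0.0837] t 0.1 F [ 0.1 -0.4 -0.1] w 0.997
[[ 3.60924255e-04 -9.65293989e-01 -2.61165434e-01  6.56942022e+01]
 [ 9.99999657e-01  1.53668348e-04  8.14001285e-04  7.00352900e-02]
 [-7.45617687e-04 -2.61165638e-01  9.65293714e-01 -6.96268205e+01]
 [ 0.00000000e+00  0.00000000e+00  0.00000000e+00  1.00000000e+00]] 371.7385662662225 280.188646075504 212.3381878957908 53.900000000000006
```

Emit:
{"op": "servo_tool", "data": {"deltas": [{"translation": [0, 0, 0], "rot": [0, 0, -0.092], "grip": 100}, {"translation": [0, 0, 0], "rot": [0, 0, -0.092], "grip": 100}, {"translation": [-0.065, -0.087, 0.008], "rot": [0, 0, 0], "grip": 100}, {"translation": [-0.065, -0.087, 0.008], "rot": [0, 0, 0], "grip": 100}, {"translation": [-0.065, -0.087, 0.008], "rot": [0, 0, 0], "grip": 100}, {"translation": [-0.065, -0.087, 0.008], "rot": [0, 0, 0], "grip": 100}, {"translation": [-0.065, -0.087, 0.008], "rot": [0, 0, 0], "grip": 100}, {"translation": [-0.065, -0.087, 0.008], "rot": [0, 0, 0], "grip": 100}, {"translation": [-0.065, -0.087, 0.008], "rot": [0, 0, 0], "grip": 100}, {"translation": [-0.065, -0.087, 0.008], "rot": [0, 0, 0], "grip": 100}, {"translation": [-0.065, -0.087, 0.008], "rot": [0, 0, 0], "grip": 100}, {"translation": [-0.065, -0.087, 0.008], "rot": [0, 0, 0], "grip": 100}]}}

```text
time: 1.65
ee_pos: [424.5, 202.0, 271.7]
tcp_rot: [-0.0, -0.0, 1.0, -0.0]
contact_force: [0.3, 0.4, 0.6]
gripper_width: 1.002
grasp_force: 0.0
```

Emit:
{"op": "servo_tool", "data": {"deltas": [{"translation": [0, 0, 0], "rot": [0, 0, 0], "grip": 100}, {"translation": [0, 0, 0], "rot": [0, 0, 0], "grip": 100}]}}

```text
time: 1.9
ee_pos: [423.5, 203.7, 271.8]
tcp_rot: [-0.0, -0.0, 1.0, 0.0]
contact_force: [-0.1, 0.1, 0.4]
gripper_width: 1.001
grasp_force: 0.0
```

Run:
```python
from h import *
go([424,204,270],90)
c=grab('wrist','w1.png')
print(proj(c,[424,204,20]),proj(c,[424,204,58]))
import pickle;pickle.dump(c,open('w1.pkl','wb'))
```

```text
pos [423.5 203.7 271.8] d_mm [ 0.5  0.3 -1.8] rot [ 0.0001 -0.0003  0.0003] trans after rot [-0.0012  0.0008  0.0046] t 1.9 F [-0.1  0.1  0.4] w 1.001
(np.float64(280.2349992992622), np.float64(189.59615712309864)) (np.float64(280.2887796030127), np.float64(199.40114626350766))
```

View pics/w1.png

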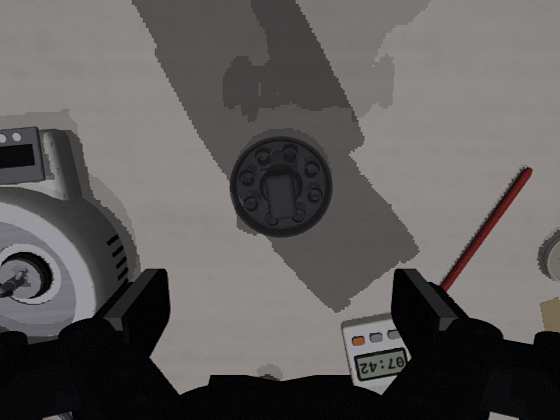

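The rotor is at (281,188) and its grip top is at about (283,197). The centrifuge spindle is at the left edge, about (15,275). I'll measure the rotor's centre and the grip's edges.

Run:
```python
from h import *
import pickle
c=pickle.load(open('w1.pkl','rb'))
g=cv2.cvtColor(c['image'],cv2.COLOR_RGB2GRAY)
m=np.zeros_like(g);m[125:250,215:345]=(g[125:250,215:345]<75)*255
k=max(cv2.findContours(m,0,2)[0],key=cv2.contourArea);(u,v),r=cv2.minEnclosingCircle(k);e=cv2.fitEllipse(k);print(u,v,r,e,onz(c,*e[0],12))
s=g[150:240,235:330]; s=cv2.resize(cv2.convertScaleAbs(s,alpha=3,beta=-60),None,fx=6,fy=6,interpolation=cv2.INTER_CUBIC)
cv2.imwrite('pics/w1c.png',s)
```

```text
282.2214660644531 182.4463348388672 55.503074645996094 ((281.52642822265625, 182.9541473388672), (102.35296630859375, 109.74140167236328), 11.265795707702637) [419.56078133 205.16593671  12.        ]
```

View pics/w1c.png

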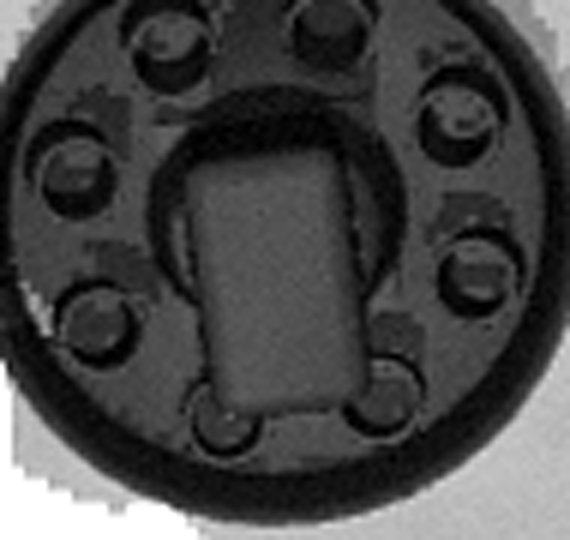

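Run:
```python
from h import *
import pickle
c=pickle.load(open('w1.pkl','rb'))
P=[onz(c,235+u/6,150+v/6,58)[:2] for u,v in [(187,160),(337,150),(367,397),(215,412)]]
P=np.array(P);print(P.round(1),P.mean(0));L=(P[2]+P[3]-P[0]-P[1])/2;W=(P[1]+P[2]-P[0]-P[3])/2
print(np.linalg.norm(L),np.degrees(np.arctan2(L[1],L[0])),np.linalg.norm(W),np.degrees(np.arctan2(W[1],W[0])))
x,y=P.mean(0);go([x,y,99],90+np.degrees(np.arctan2(L[1],L[0])))
o,d=ray(c,15,275);print(o,d,o+d*(73-o[2])/d[2])
```

```text
[[406.  193.1]
 [404.7 212.3]
 [437.6 216.6]
 [439.7 196.5]] [422.02378136 204.64009587]
33.490211975888016 6.5523659722698975 19.73291170420942 94.91275847075875
pos [423.3 204.  271.9] d_mm [  -1.3    0.6 -172.9] rot [ 0.0002 -0.0002 -0.072 ] trans after rot [0.0031 0.002  0.4323] t 1.95 F [-0.1 -0.6  0.1] w 0.999
[357.8404024  203.58587368 341.49520595] [ 0.34222621 -0.574332   -0.74365582] [481.40037932  -3.77536188  73.        ]
```

Emit:
{"op": "servo_tool", "data": {"deltas": [{"translation": [0.003, 0.002, 0.08], "rot": [0, 0, -0.065], "grip": 100}, {"translation": [0, 0, 0.1], "rot": [0, 0, 0], "grip": 100}, {"translation": [0, 0, 0.1], "rot": [0, 0, 0], "grip": 100}, {"translation": [0, 0, 0.08], "rot": [0, 0, 0], "grip": 100}, {"translation": [0, 0, 0.05], "rot": [0, 0, 0], "grip": 100}, {"translation": [0, 0, 0.02], "rot": [0, 0, 0], "grip": 100}, {"translation": [0, 0, 0], "rot": [0, 0, 0], "grip": 50}, {"translation": [0, 0, 0], "rot": [0, 0, 0], "grip": 35}, {"translation": [0, 0, 0], "rot": [0, 0, 0], "grip": 20}, {"translation": [0, 0, 0], "rot": [0, 0, 0], "grip": 0}, {"translation": [0, 0, 0], "rot": [0, 0, 0], "grip": 0}, {"translation": [0, 0, 0], "rot": [0, 0, 0], "grip": 0}]}}

```text
time: 3.45
ee_pos: [422.8, 204.1, 100.6]
tcp_rot: [0.0, -0.051, 0.999, 0.0]
contact_force: [-0.6, 0.4, 11.6]
gripper_width: 0.251
grasp_force: 58.3
```

Emit:
{"op": "servo_tool", "data": {"deltas": [{"translation": [0, 0, 0], "rot": [0, 0, 0], "grip": 0}, {"translation": [0, 0, 0], "rot": [0, 0, 0], "grip": 0}, {"translation": [0, 0, 0], "rot": [0, 0, 0], "grip": 0}, {"translation": [0, 0, 0], "rot": [0, 0, 0], "grip": 0}]}}

```text
time: 3.95
ee_pos: [422.8, 204.1, 100.6]
tcp_rot: [0.0, -0.051, 0.999, 0.0]
contact_force: [-0.8, -0.3, 12.5]
gripper_width: 0.251
grasp_force: 58.3
```

```bash
python3 -c "
from h import *
go([498,87,287])"
```

```text
pos [422.8 204.1 100.6] d_mm [  75.2 -117.1  186.4] rot [0. 0. 0.] trans after rot [-0.1574 -0.3103 -0.466 ] t 3.95 F [-0.8 -0.3 12.5] w 0.251
```

Emit:
{"op": "servo_tool", "data": {"deltas": [{"translation": [0, 0, -0.03], "rot": [0, 0, 0], "grip": 0}, {"translation": [0, 0, -0.06], "rot": [0, 0, 0], "grip": 0}, {"translation": [0, 0, -0.1], "rot": [0, 0, 0], "grip": 0}, {"translation": [0, 0, -0.1], "rot": [0, 0, 0], "grip": 0}, {"translation": [-0.03, -0.06, -0.1], "rot": [0, 0, 0], "grip": 0}, {"translation": [-0.04, -0.08, -0.076], "rot": [0, 0, 0], "grip": 0}, {"translation": [-0.04, -0.08, 0], "rot": [0, 0, 0], "grip": 0}, {"translation": [-0.03, -0.06, 0], "rot": [0, 0, 0], "grip": 0}, {"translation": [-0.017, -0.03, 0], "rot": [0, 0, 0], "grip": 0}, {"translation": [0, 0, 0], "rot": [0, 0, 0], "grip": 0}, {"translation": [0, 0, 0], "rot": [0, 0, 0], "grip": 0}]}}

```text
time: 5.32
ee_pos: [497.2, 88.2, 286.4]
tcp_rot: [-0.0, -0.052, 0.999, 0.0]
contact_force: [0.5, 0.4, -1.0]
gripper_width: 0.248
grasp_force: 59.1
```

Run:
```python
from h import *
go([498,-23,287])
c=grab('wrist','w2.png')
u,v=proj(c,[498,-23,73]);print(u,v)
import pickle;pickle.dump(c,open('w2.pkl','wb'))
u,v=int(u),int(v);x0=max(u-40,0)
im=c['image'][v-35:v+35,x0:u+40,::-1];cv2.imwrite('pics/w2c.png',np.ascontiguousarray(cv2.resize(im,None,fx=8,fy=8,interpolation=cv2.INTER_CUBIC)));print(x0,v-35)
```

```text
pos [497.2  88.2 286.4] d_mm [   0.8 -111.2    0.6] rot [0. 0. 0.] trans after rot [ 0.0268 -0.2766 -0.0015] t 5.33 F [ 0.5  0.4 -1. ] w 0.248
136.7968103513433 185.30399751430772
96 150
```

View pics/w2c.png

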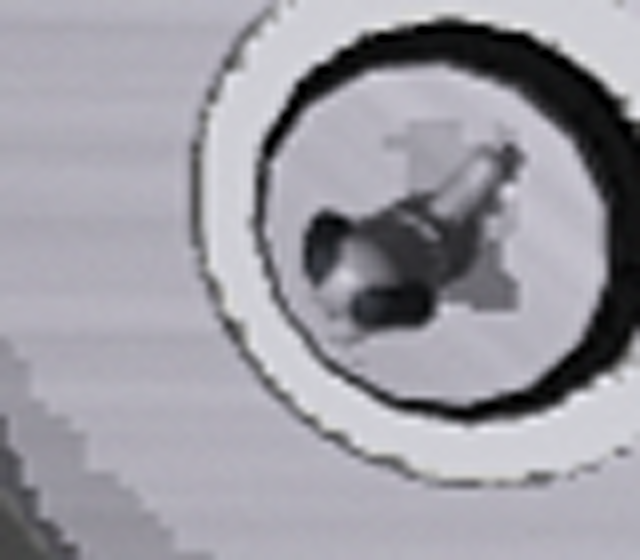

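Run:
```python
from h import *
import pickle
c=pickle.load(open('w2.pkl','rb'))
f=lambda u,v,z:onz(c,96+u/8,150+v/8,z)
C=f(435,238,46);print('flange',C)
for z in(46,53.5,63,73,75,71):
  u,v=proj(c,[C[0],C[1],z]);print(z,(u-96)*8,(v-150)*8)
print(f(262,238,46),f(608,238,46),f(435,62,46),f(435,415,46))
print('pin end',f(512,155,53.5),f(512,155,51.5))
for dx,dy in((5,0),(-5,0),(0,5),(0,-5)):
  u,v=proj(c,[C[0]+dx,C[1]+dy,70]);print((u-96)*8,(v-150)*8)
```

```text
flange [498.33155443 -21.57112569  46.        ]
46 435.0000000000002 238.0000000000009
53.5 410.5497468597662 250.85206242560207
63 377.8696952003804 268.03004670205746
73 341.2181811365874 287.29559557138714
75 333.5906441534232 291.30494389587943
71 348.7439974574588 283.3397158263108
[500.22202477 -39.71048914  46.        ] [496.44082104  -3.42923821  46.        ] [479.76115699 -21.81506793  46.        ] [517.6024999  -21.31798099  46.        ]
pin end [487.29373225 -11.3758951   53.5       ] [487.65979789 -11.98814069  51.5       ]
352.1642063846764 331.27443379759757
352.7773220169802 231.04058953409935
403.8998860210827 286.6010984227869
300.9888381781932 276.1568077216882
```

The spindle tip is at crop (348,281) and its flange at (435,238), giving an axis of about (498.3, -21.5). The pin end at crop (512,155) puts the pin at about 138°, or 48° modulo 90.

```bash
python3 -c "
from h import *
go([499,-22,190])
print(ctrl.get_state()['joint_pos'].round(2))"
```

```text
pos [497.3  88.1 286.4] d_mm [   1.7 -110.1  -96.4] rot [0. 0. 0.] trans after rot [ 0.0242 -0.2743  0.241 ] t 5.38 F [ 0.5 -1.1 -1.2] w 0.249
[-0.08  0.64 -0.28  1.76  0.24  0.78  1.19]
```

Emit:
{"op": "servo_tool", "data": {"deltas": [{"translation": [0.005, -0.06, 0], "rot": [0, 0, 0], "grip": 0}, {"translation": [0.007, -0.08, 0.01], "rot": [0, 0, 0], "grip": 0}, {"translation": [0.007, -0.08, 0.02], "rot": [0, 0, 0], "grip": 0}, {"translation": [0.0052, -0.0543, 0.05], "rot": [0, 0, 0], "grip": 0}, {"translation": [0, 0, 0.07], "rot": [0, 0, 0], "grip": 0}, {"translation": [0, 0, 0.06], "rot": [0, 0, 0], "grip": 0}, {"translation": [0, 0, 0.031], "rot": [0, 0, 0], "grip": 0}, {"translation": [0, 0, 0], "rot": [0, 0, 0], "grip": 0}, {"translation": [0, 0, 0], "rot": [0, 0, 0], "grip": 0}, {"translation": [0, 0, 0], "rot": [0, 0, 0], "grip": 0}]}}

```text
time: 6.62
ee_pos: [499.6, -23.0, 190.6]
tcp_rot: [0.001, -0.051, 0.999, -0.0]
contact_force: [0.4, 0.5, -1.3]
gripper_width: 0.254
grasp_force: 59.1
```

```bash
python3 -c "
from h import *
go([499,-22,176])"
```

```text
pos [499.6 -23.  190.6] d_mm [ -0.6   1.  -14.6] rot [0. 0. 0.] trans after rot [0.0012 0.0027 0.0365] t 6.62 F [ 0.4  0.5 -1.3] w 0.254
```

Emit:
{"op": "servo_tool", "data": {"deltas": [{"translation": [0.0012, 0.0027, 0.01], "rot": [0, 0, 0], "grip": 0}, {"translation": [0, 0, 0.01], "rot": [0, 0, 0], "grip": 0}, {"translation": [0, 0, 0.01], "rot": [0, 0, 0], "grip": 0}, {"translation": [0, 0, 0.006], "rot": [0, 0, 0], "grip": 0}, {"translation": [0, 0, 0], "rot": [0, 0, 0], "grip": 0}, {"translation": [0, 0, 0], "rot": [0, 0, 0], "grip": 0}]}}

```text
time: 7.38
ee_pos: [498.8, -22.0, 175.6]
tcp_rot: [0.0, -0.051, 0.999, -0.0]
contact_force: [0.6, 0.6, -2.1]
gripper_width: 0.25
grasp_force: 59.1
```

Emit:
{"op": "servo_tool", "data": {"deltas": [{"translation": [0, 0, 0.004], "rot": [0, 0, 0], "grip": 0}, {"translation": [0, 0, 0.003], "rot": [0, 0, 0], "grip": 0}, {"translation": [0, 0, 0.003], "rot": [0, 0, 0], "grip": 0}, {"translation": [0, 0, 0], "rot": [0, 0, 0], "grip": 0}]}}

```text
time: 7.88
ee_pos: [498.7, -22.0, 171.4]
tcp_rot: [-0.0, -0.051, 0.999, -0.0]
contact_force: [0.5, -0.3, -1.6]
gripper_width: 0.248
grasp_force: 59.1
```

Emit:
{"op": "servo_tool", "data": {"deltas": [{"translation": [0, 0, 0.003], "rot": [0, 0, 0], "grip": 0}, {"translation": [0, 0, 0.003], "rot": [0, 0, 0], "grip": 0}, {"translation": [0, 0, 0], "rot": [0, 0, 0], "grip": 0}]}}

```text
time: 8.25
ee_pos: [498.7, -22.0, 169.0]
tcp_rot: [-0.0, -0.051, 0.999, -0.0]
contact_force: [0.7, -0.2, -1.1]
gripper_width: 0.246
grasp_force: 59.1
```

Emit:
{"op": "servo_tool", "data": {"deltas": [{"translation": [0, 0, 0.003], "rot": [0, 0, 0], "grip": 0}, {"translation": [0, 0, 0.003], "rot": [0, 0, 0], "grip": 0}, {"translation": [0, 0, 0], "rot": [0, 0, 0], "grip": 0}]}}

```text
time: 8.62
ee_pos: [498.6, -22.1, 166.6]
tcp_rot: [-0.0, -0.051, 0.999, -0.0]
contact_force: [-1.1, -1.2, -1.5]
gripper_width: 0.252
grasp_force: 59.1
```

Emit:
{"op": "servo_tool", "data": {"deltas": [{"translation": [0, 0, 0.003], "rot": [0, 0, 0], "grip": 0}, {"translation": [0, 0, 0.003], "rot": [0, 0, 0], "grip": 0}, {"translation": [0, 0, 0], "rot": [0, 0, 0], "grip": 0}]}}

```text
time: 9.0
ee_pos: [498.6, -22.0, 164.1]
tcp_rot: [-0.0, -0.051, 0.999, -0.0]
contact_force: [-1.9, -1.5, -2.0]
gripper_width: 0.25
grasp_force: 59.0
```

Emit:
{"op": "servo_tool", "data": {"deltas": [{"translation": [0.001, -0.001, 0.003], "rot": [0, 0, 0], "grip": 0}, {"translation": [0, 0, 0.003], "rot": [0, 0, 0], "grip": 0}, {"translation": [0, 0, 0], "rot": [0, 0, 0], "grip": 0}]}}

```text
time: 9.38
ee_pos: [498.4, -22.4, 161.7]
tcp_rot: [-0.0, -0.051, 0.999, 0.0]
contact_force: [-1.5, -0.0, -0.6]
gripper_width: 0.247
grasp_force: 59.0
```

Emit:
{"op": "servo_tool", "data": {"deltas": [{"translation": [0, 0, 0.003], "rot": [0, 0, 0], "grip": 0}, {"translation": [0, 0, 0.003], "rot": [0, 0, 0], "grip": 0}, {"translation": [0, 0, 0], "rot": [0, 0, 0], "grip": 0}]}}

```text
time: 9.75
ee_pos: [498.4, -22.5, 159.4]
tcp_rot: [-0.0, -0.051, 0.999, -0.0]
contact_force: [-1.9, -0.2, -2.2]
gripper_width: 0.247
grasp_force: 58.9
```

Emit:
{"op": "servo_tool", "data": {"deltas": [{"translation": [0.001, 0, 0], "rot": [0, 0, -0.04], "grip": 0}, {"translation": [0, 0, 0], "rot": [0, 0, -0.045], "grip": 0}, {"translation": [0, 0, 0], "rot": [0, 0, -0.045], "grip": 0}, {"translation": [0, 0, 0], "rot": [0, 0, -0.045], "grip": 0}, {"translation": [0, 0, 0], "rot": [0, 0, 0], "grip": 0}]}}

```text
time: 10.38
ee_pos: [498.3, -22.7, 159.6]
tcp_rot: [0.0, -0.187, 0.982, -0.0]
contact_force: [1.0, -1.9, -0.5]
gripper_width: 0.246
grasp_force: 59.1
```

Emit:
{"op": "servo_tool", "data": {"deltas": [{"translation": [0, 0, 0], "rot": [0, 0, -0.045], "grip": 0}, {"translation": [0, 0, 0], "rot": [0, 0, -0.045], "grip": 0}, {"translation": [0, 0, 0], "rot": [0, 0, -0.045], "grip": 0}, {"translation": [0, 0, 0], "rot": [0, 0, -0.045], "grip": 0}, {"translation": [0, 0, 0], "rot": [0, 0, 0], "grip": 0}]}}

```text
time: 11.0
ee_pos: [498.0, -22.5, 159.5]
tcp_rot: [0.0, -0.323, 0.946, 0.0]
contact_force: [-0.1, 0.4, -1.5]
gripper_width: 0.246
grasp_force: 59.2
```

Emit:
{"op": "servo_tool", "data": {"deltas": [{"translation": [0, 0, 0.003], "rot": [0, 0, 0], "grip": 0}, {"translation": [0, 0, 0.003], "rot": [0, 0, 0], "grip": 0}, {"translation": [0, 0, 0], "rot": [0, 0, 0], "grip": 0}]}}

```text
time: 11.38
ee_pos: [498.0, -22.5, 157.1]
tcp_rot: [-0.0, -0.324, 0.946, -0.0]
contact_force: [0.6, 0.2, 0.8]
gripper_width: 0.249
grasp_force: 59.4
```

Emit:
{"op": "servo_tool", "data": {"deltas": [{"translation": [0, 0, 0.003], "rot": [0, 0, 0], "grip": 0}, {"translation": [0, 0, 0], "rot": [0, 0, 0], "grip": 0}]}}

```text
time: 11.62
ee_pos: [497.9, -22.6, 155.8]
tcp_rot: [-0.0, -0.324, 0.946, -0.0]
contact_force: [0.1, -0.3, -1.2]
gripper_width: 0.25
grasp_force: 59.0
```

Emit:
{"op": "servo_tool", "data": {"deltas": [{"translation": [0, 0, 0.002], "rot": [0, 0, 0], "grip": 0}, {"translation": [0, 0, 0], "rot": [0, 0, 0], "grip": 0}]}}

```text
time: 11.88
ee_pos: [498.0, -22.5, 155.0]
tcp_rot: [-0.0, -0.324, 0.946, -0.0]
contact_force: [-0.1, 0.8, 0.2]
gripper_width: 0.251
grasp_force: 59.1
```

Emit:
{"op": "servo_tool", "data": {"deltas": [{"translation": [0, 0, 0.002], "rot": [0, 0, 0], "grip": 0}, {"translation": [0, 0, 0], "rot": [0, 0, 0], "grip": 0}]}}

```text
time: 12.12
ee_pos: [498.0, -22.5, 154.2]
tcp_rot: [-0.0, -0.324, 0.946, -0.0]
contact_force: [-0.1, 1.0, -2.1]
gripper_width: 0.245
grasp_force: 58.9
```

Emit:
{"op": "servo_tool", "data": {"deltas": [{"translation": [0, 0, 0.002], "rot": [0, 0, 0], "grip": 0}, {"translation": [0, 0, 0], "rot": [0, 0, 0], "grip": 0}]}}

```text
time: 12.38
ee_pos: [498.0, -22.5, 153.5]
tcp_rot: [0.0, -0.324, 0.946, -0.0]
contact_force: [-1.0, 0.9, 2.2]
gripper_width: 0.245
grasp_force: 59.5
```

Emit:
{"op": "servo_tool", "data": {"deltas": [{"translation": [0, 0, 0.002], "rot": [0, 0, 0], "grip": 0}, {"translation": [0, 0, 0], "rot": [0, 0, 0], "grip": 0}]}}

```text
time: 12.62
ee_pos: [498.1, -22.5, 152.8]
tcp_rot: [0.0, -0.324, 0.946, -0.0]
contact_force: [-0.7, 0.3, 6.0]
gripper_width: 0.248
grasp_force: 59.9
```

Emit:
{"op": "servo_tool", "data": {"deltas": [{"translation": [0, 0, -0.001], "rot": [0, 0, 0], "grip": 0}, {"translation": [0, 0, 0], "rot": [0, 0, -0.015], "grip": 0}, {"translation": [0, 0, 0], "rot": [0, 0, -0.015], "grip": 0}, {"translation": [0, 0, 0], "rot": [0, 0, -0.015], "grip": 0}, {"translation": [0, 0, 0], "rot": [0, 0, 0], "grip": 0}]}}

```text
time: 13.25
ee_pos: [498.0, -22.5, 153.0]
tcp_rot: [-0.0, -0.357, 0.934, 0.0]
contact_force: [0.5, 1.0, 0.5]
gripper_width: 0.249
grasp_force: 59.4
```

Emit:
{"op": "servo_tool", "data": {"deltas": [{"translation": [0, 0, 0], "rot": [0, 0, -0.015], "grip": 0}, {"translation": [0, 0, 0], "rot": [0, 0, -0.015], "grip": 0}, {"translation": [0, 0, 0], "rot": [0, 0, 0], "grip": 0}]}}

```text
time: 13.62
ee_pos: [497.9, -22.5, 153.0]
tcp_rot: [-0.0, -0.379, 0.925, 0.0]
contact_force: [0.1, 0.3, -1.4]
gripper_width: 0.246
grasp_force: 59.1
```

Emit:
{"op": "servo_tool", "data": {"deltas": [{"translation": [0, 0, 0.002], "rot": [0, 0, 0], "grip": 0}, {"translation": [0, 0, 0], "rot": [0, 0, 0], "grip": 0}]}}

```text
time: 13.88
ee_pos: [498.0, -22.5, 152.3]
tcp_rot: [-0.0, -0.379, 0.925, -0.0]
contact_force: [-0.7, 0.9, 0.6]
gripper_width: 0.246
grasp_force: 59.2
```

Emit:
{"op": "servo_tool", "data": {"deltas": [{"translation": [0, 0, 0.001], "rot": [0, 0, -0.01], "grip": 0}, {"translation": [0, 0, 0], "rot": [0, 0, 0], "grip": 0}]}}

```text
time: 14.12
ee_pos: [498.0, -22.6, 151.9]
tcp_rot: [-0.0, -0.387, 0.922, -0.0]
contact_force: [-0.2, 1.1, 0.6]
gripper_width: 0.248
grasp_force: 59.3
```

Emit:
{"op": "servo_tool", "data": {"deltas": [{"translation": [0, 0, 0.002], "rot": [0, 0, -0.01], "grip": 0}, {"translation": [0, 0, 0], "rot": [0, 0, 0], "grip": 0}]}}

```text
time: 14.38
ee_pos: [498.0, -22.5, 151.1]
tcp_rot: [0.0, -0.394, 0.919, -0.0]
contact_force: [-0.7, 1.0, 2.5]
gripper_width: 0.245
grasp_force: 59.4
```

Emit:
{"op": "servo_tool", "data": {"deltas": [{"translation": [0, 0, 0.002], "rot": [0, 0, 0], "grip": 0}, {"translation": [0, 0, 0], "rot": [0, 0, 0], "grip": 0}]}}

```text
time: 14.62
ee_pos: [497.9, -22.5, 150.2]
tcp_rot: [-0.0, -0.394, 0.919, 0.0]
contact_force: [1.2, 1.4, -0.9]
gripper_width: 0.247
grasp_force: 59.1
```

```bash
python3 -c "
from h import *
s=ctrl.get_state();print(s['wrist_torque'],s['contact_force'])"
```

```text
[ 0.08231306 -0.07764573 -0.06116111] [ 1.18312701  1.43157524 -0.91162603]
```

Emit:
{"op": "servo_tool", "data": {"deltas": [{"translation": [0, 0, 0.002], "rot": [0, 0, 0], "grip": 0}, {"translation": [0, 0, 0], "rot": [0, 0, 0], "grip": 0}]}}

```text
time: 14.88
ee_pos: [497.9, -22.5, 149.4]
tcp_rot: [-0.0, -0.394, 0.919, 0.0]
contact_force: [0.6, 1.4, -1.3]
gripper_width: 0.249
grasp_force: 59.0
```

Emit:
{"op": "servo_tool", "data": {"deltas": [{"translation": [0, 0, 0.002], "rot": [0, 0, 0], "grip": 0}, {"translation": [0, 0, 0], "rot": [0, 0, 0], "grip": 0}]}}

```text
time: 15.12
ee_pos: [497.9, -22.5, 148.5]
tcp_rot: [-0.0, -0.394, 0.919, 0.0]
contact_force: [0.6, 1.1, -3.1]
gripper_width: 0.247
grasp_force: 59.0
```

Emit:
{"op": "servo_tool", "data": {"deltas": [{"translation": [0, 0, 0.002], "rot": [0, 0, 0], "grip": 0}, {"translation": [0, 0, 0], "rot": [0, 0, 0], "grip": 0}]}}

```text
time: 15.38
ee_pos: [497.9, -22.5, 147.8]
tcp_rot: [-0.0, -0.394, 0.919, 0.0]
contact_force: [0.6, -0.2, -3.8]
gripper_width: 0.25
grasp_force: 58.8
```

Emit:
{"op": "servo_tool", "data": {"deltas": [{"translation": [0, 0, 0.002], "rot": [0, 0, 0], "grip": 0}, {"translation": [0, 0, 0], "rot": [0, 0, 0], "grip": 0}]}}

```text
time: 15.62
ee_pos: [498.1, -22.6, 147.1]
tcp_rot: [0.0, -0.394, 0.919, -0.0]
contact_force: [0.0, 0.6, -1.5]
gripper_width: 0.252
grasp_force: 59.0
```

Emit:
{"op": "servo_tool", "data": {"deltas": [{"translation": [0, 0, 0.002], "rot": [0, 0, 0], "grip": 0}, {"translation": [0, 0, 0], "rot": [0, 0, 0], "grip": 0}]}}

```text
time: 15.88
ee_pos: [498.1, -22.5, 146.5]
tcp_rot: [0.0, -0.394, 0.919, -0.0]
contact_force: [1.0, -0.2, 3.6]
gripper_width: 0.246
grasp_force: 59.6
```

Emit:
{"op": "servo_tool", "data": {"deltas": [{"translation": [0, 0, 0.002], "rot": [0, 0, 0], "grip": 0}, {"translation": [0, 0, 0], "rot": [0, 0, 0], "grip": 0}]}}

```text
time: 16.12
ee_pos: [498.1, -22.5, 145.8]
tcp_rot: [0.0, -0.394, 0.919, -0.0]
contact_force: [-1.1, 0.2, 9.6]
gripper_width: 0.251
grasp_force: 60.5
```

Emit:
{"op": "servo_tool", "data": {"deltas": [{"translation": [0, 0, 0.001], "rot": [0, 0, 0], "grip": 0}, {"translation": [0, 0, 0], "rot": [0, 0, 0], "grip": 0}]}}

```text
time: 16.38
ee_pos: [498.1, -22.5, 145.5]
tcp_rot: [0.0, -0.394, 0.919, -0.0]
contact_force: [-1.0, 0.0, 11.7]
gripper_width: 0.249
grasp_force: 60.8
```

```bash
python3 -c "
from h import *
for i in range(3):
  c=vision.read_camera('wrist');s=ctrl.get_state();print(s['wrist_torque'].round(3),s['contact_force'].round(2),s['ee_pos'].round(2))"
```

```text
[-0.045  0.301  0.017] [-1.32 -0.69 12.67] [498.15 -22.49 145.51]
[ 0.01   0.266 -0.002] [-1.61 -0.5  11.46] [498.14 -22.5  145.52]
[-0.041  0.275 -0.036] [-1.23  0.39 10.5 ] [498.14 -22.49 145.51]
```

Emit:
{"op": "servo_tool", "data": {"deltas": [{"translation": [0, 0, 0.0008], "rot": [0, 0, 0], "grip": 0}, {"translation": [0, 0, 0], "rot": [0, 0, 0], "grip": 0}]}}

```text
time: 16.77
ee_pos: [498.2, -22.5, 145.3]
tcp_rot: [0.0, -0.394, 0.919, -0.0]
contact_force: [-2.3, 0.0, 14.6]
gripper_width: 0.246
grasp_force: 61.1
```

Emit:
{"op": "servo_tool", "data": {"deltas": [{"translation": [0, 0, -0.0025], "rot": [0, 0, 0], "grip": 0}, {"translation": [0, 0, -0.0015], "rot": [0, 0, 0], "grip": 0}, {"translation": [0, 0, 0], "rot": [0, 0, 0], "grip": 0}]}}

```text
time: 17.15
ee_pos: [498.1, -22.5, 146.4]
tcp_rot: [0.0, -0.394, 0.919, -0.0]
contact_force: [0.8, -0.2, 3.7]
gripper_width: 0.251
grasp_force: 59.7
```

Emit:
{"op": "servo_tool", "data": {"deltas": [{"translation": [0, 0, 0], "rot": [0, 0, 0], "grip": 30}, {"translation": [0, 0, 0], "rot": [0, 0, 0], "grip": 45}, {"translation": [0, 0, 0], "rot": [0, 0, 0], "grip": 55}, {"translation": [0, 0, 0], "rot": [0, 0, 0], "grip": 55}, {"translation": [0, 0, 0], "rot": [0, 0, 0], "grip": 55}]}}

```text
time: 17.77
ee_pos: [498.0, -22.5, 146.4]
tcp_rot: [-0.0, -0.394, 0.919, -0.0]
contact_force: [0.3, -0.3, 0.5]
gripper_width: 0.549
grasp_force: 0.0
```

Emit:
{"op": "servo_tool", "data": {"deltas": [{"translation": [0, 0, -0.01], "rot": [0, 0, 0], "grip": 55}, {"translation": [0, 0, -0.03], "rot": [0, 0, 0], "grip": 55}, {"translation": [0, 0, -0.07], "rot": [0, 0, 0], "grip": 55}, {"translation": [0, 0, -0.1], "rot": [0, 0, 0], "grip": 30}, {"translation": [0, 0, -0.1], "rot": [0, 0, 0], "grip": 0}, {"translation": [0, 0, -0.08], "rot": [0, 0, 0.1], "grip": 0}, {"translation": [0, 0, 0], "rot": [0, 0, 0.1], "grip": 0}, {"translation": [0, 0, 0], "rot": [0, 0, 0.1], "grip": 0}, {"translation": [0, 0, 0], "rot": [0, 0, 0.1], "grip": 0}, {"translation": [0, 0, 0], "rot": [0, 0, 0.1], "grip": 0}, {"translation": [0, 0, 0], "rot": [0, 0, 0], "grip": 0}, {"translation": [0, 0, 0], "rot": [0, 0, 0], "grip": 0}]}}

```text
time: 19.27
ee_pos: [497.9, -22.4, 302.8]
tcp_rot: [0.0, -0.014, 1.0, 0.0]
contact_force: [0.1, 0.1, 0.0]
gripper_width: -0.0
grasp_force: 0.0
```

Run:
```python
from h import *
go([498,-22,300],90)
c=grab('wrist'); s=grab('scene');im=s['image'][130:260,200:360]
b=cv2.resize(im,None,fx=2.4,fy=2.4)
w=c['image'][120:420,100:460]
h=312;w=cv2.resize(w,(374,h));b=cv2.resize(b,(384,h))
cv2.imwrite('pics/r.png',np.hstack([w,b])[:,:,::-1])
import pickle;pickle.dump((c,s),open('w3.pkl','wb'))
```

```text
pos [497.9 -22.4 302.8] d_mm [ 0.1  0.4 -2.8] rot [0.0001 0.0002 0.0175] trans after rot [-0.0002  0.0011  0.0069] t 19.27 F [0.1 0.1 0. ] w -0.0
```

View pics/r.png

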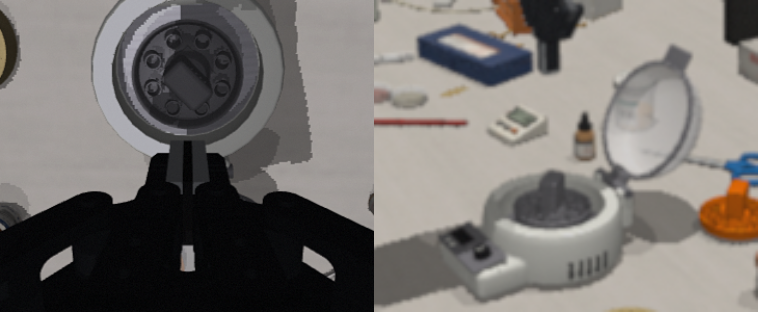

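The rotor sits level inside the bowl below the rim, at about (188,72) in the left panel. The lid stands open, with its tab at full-resolution scene pixel (327,154).

Run:
```python
from h import *
import pickle
c,s=pickle.load(open('w3.pkl','rb')); a,b=pickle.load(open('c.pkl','rb'))
g=cv2.cvtColor(np.ascontiguousarray(b['image'][:,:,::-1]),cv2.COLOR_BGR2GRAY)
sp=np.array([498,-22.3,0])
# hinge knuckle centre in crop (right panel: x=(px-400)/4+235, y=py/4+170)
for n,(u,v),z in [('hinge',(235+(548-400)/4,170+42/4),71),('consoleL',(235+(500-400)/4,170+378/4),45),('consoleR',(235+(655-400)/4,170+362/4),45)]:
    p=onz(b,u,v,z);print(n,p.round(1),(p-sp).round(1))
for yaw in (3,5,7):
    t=np.radians(yaw);n=np.array([-np.sin(t),np.cos(t),0]);e=np.array([np.cos(t),np.sin(t),0])
    for uv in ((330,150),(327,154),(324,158)):
        o,d=ray(s,*uv);p=o+d*(n@(sp-o))/(n@d);q=(p-sp)@e-84;print(yaw,uv,p.round(1),'rel hinge',q.round(1),(p[2]-71).round(1),'theta',np.arctan2(p[2]-71,-q).round(3),np.hypot(q,p[2]-71).round(1))
```

```text
hinge [582.5 -13.7  71. ] [84.5  8.6 71. ]
consoleL [370.4  13.1  45. ] [-127.6   35.4   45. ]
consoleR [381.8 -84.8  45. ] [-116.2  -62.5   45. ]
3 (330, 150) [678.2 -12.9 221.7] rel hinge 96.5 150.7 theta 2.14 179.0
3 (327, 154) [668.7 -13.4 211.9] rel hinge 86.9 140.9 theta 2.124 165.5
3 (324, 158) [659.2 -13.9 202. ] rel hinge 77.4 131.0 theta 2.104 152.2
5 (330, 150) [682.3  -6.2 218.7] rel hinge 101.0 147.7 theta 2.171 178.9
5 (327, 154) [672.5  -7.  208.9] rel hinge 91.2 137.9 theta 2.155 165.4
5 (324, 158) [662.7  -7.9 199.2] rel hinge 81.4 128.2 theta 2.136 151.8
7 (330, 150) [686.6   0.9 215.5] rel hinge 106.1 144.5 theta 2.204 179.2
7 (327, 154) [ 6.766e+02 -4.000e-01  2.059e+02] rel hinge 95.9 134.9 theta 2.189 165.5
7 (324, 158) [666.5  -1.6 196.2] rel hinge 85.7 125.2 theta 2.171 151.8
```

Emit:
{"op": "servo_tool", "data": {"deltas": [{"translation": [0, 0, -0.05], "rot": [0, 0, -0.085], "grip": 0}, {"translation": [0, 0, -0.06], "rot": [0, 0, 0], "grip": 0}, {"translation": [-0.06, 0, 0], "rot": [0, 0, 0], "grip": 0}, {"translation": [-0.09, 0, 0], "rot": [0, 0, 0], "grip": 0}, {"translation": [-0.09, 0, 0], "rot": [0, 0, 0], "grip": 0}, {"translation": [-0.09, 0, 0], "rot": [0, 0, 0], "grip": 0}, {"translation": [-0.09, 0, 0], "rot": [0, 0, 0], "grip": 0}, {"translation": [-0.06, 0, 0], "rot": [0, 0, 0], "grip": 0}, {"translation": [-0.035, 0, 0], "rot": [0, 0, 0], "grip": 0}, {"translation": [0, 0, 0], "rot": [0, 0, 0], "grip": 0}, {"translation": [0, 0, 0], "rot": [0, 0, 0], "grip": 0}]}}

```text
time: 20.75
ee_pos: [701.0, 9.5, 346.5]
tcp_rot: [-0.0, -0.079, 0.997, -0.0]
contact_force: [0.1, 0.2, 0.3]
gripper_width: -0.001
grasp_force: 0.0
```

Run:
```python
from h import *
go([701,-1,278],96)
c=grab('wrist');s=grab('scene')
w=c['image'];im=s['image'][110:240,240:400]
cv2.imwrite('pics/l.png',np.hstack([cv2.resize(w,(416,312)),cv2.resize(im,(384,312))])[:,:,::-1])
```

```text
pos [701.    9.5 346.5] d_mm [ -0.  -10.5 -68.5] rot [-0.     -0.0001  0.0337] trans after rot [ 0.0028 -0.0262  0.1713] t 20.75 F [0.1 0.2 0.3] w -0.001
```

View pics/l.png

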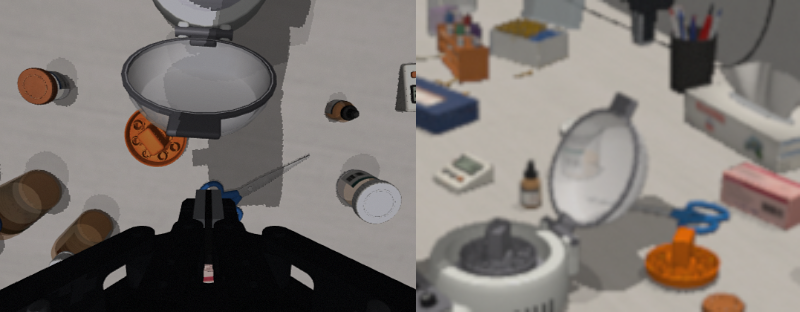

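The lid tab's end is at (195,137) in the wrist panel (full-resolution (262,184)). It is ahead of the fingers, with the orange rotor far below, so I'll check the tab's position.

Run:
```python
from h import *
c=grab('wrist');s=grab('scene')
o1,d1=ray(c,264,184);
for z in(205,214,222): print(onz(c,264,184,z).round(1),onz(c,262,152,z).round(1))
A=s
for uv in((240+(625-416)/2.4,110+95/2.4),):
  o2,d2=ray(s,*uv);M=np.stack([d1,-d2],1);t=np.linalg.lstsq(M,o2-o1,rcond=None)[0];print((o1+d1*t[0]).round(1),(o2+d2*t[1]).round(1))
```

```text
[677.5  -3.7 205. ] [659.6  -7.5 205. ]
[675.8  -3.6 214. ] [658.6  -7.2 214. ]
[674.2  -3.5 222. ] [657.7  -7.  222. ]
[674.5  -3.5 220.4] [674.5  -3.5 220.4]
```

Emit:
{"op": "servo_tool", "data": {"deltas": [{"translation": [0, 0, 0], "rot": [0, 0, 0.034], "grip": 0}, {"translation": [0, -0.026, 0], "rot": [0, 0, 0], "grip": 0}, {"translation": [0, 0, 0.05], "rot": [0, 0, 0], "grip": 0}, {"translation": [0, 0, 0.06], "rot": [0, 0, 0], "grip": 0}, {"translation": [0, 0, 0.053], "rot": [0, 0, 0], "grip": 0}, {"translation": [0, 0, 0], "rot": [0, 0, 0], "grip": 0}, {"translation": [0, 0, 0], "rot": [0, 0, 0], "grip": 0}]}}

```text
time: 21.82
ee_pos: [702.8, -0.9, 282.3]
tcp_rot: [0.001, -0.052, 0.999, -0.0]
contact_force: [-0.6, 0.7, 0.5]
gripper_width: -0.002
grasp_force: 0.0
```

Run:
```python
from h import *
go([701,-1,281],96)
p=ctrl.get_state()['ee_pos'];t=np.radians(6);Q0=(p[0]-498)*np.cos(t)+(p[1]+22.3)*np.sin(t);z0=p[2]-73
th=np.append(np.arange(2.1,0.05,-0.1),0.0)
E=np.c_[84-np.cos(th)*175+np.sin(th)*6,71+np.sin(th)*175+np.cos(th)*6]
dx=np.interp(th,[0,1.4],[4,11]);dz=np.interp(th,[1.2,1.6],[0,-10])
W=np.c_[E[:,0]+dx,E[:,1]+dz];W=np.vstack([[Q0,z0],W]);D=np.diff(W,axis=0)
for a,b,w in zip(th,D,W[1:]):print(a.round(2),w.round(0),(-b/400).round(3))
```

```text
pos [702.8  -0.9 282.3] d_mm [-1.8 -0.1 -1.3] rot [-0.0001  0.0007 -0.0004] trans after rot [0.0044 0.0003 0.0032] t 21.82 F [-0.6  0.7  0.5] w -0.002
2.1 [189. 209.] [0.043 0.001]
2.0 [173. 218.] [ 0.038 -0.021]
1.9 [157. 225.] [ 0.04  -0.018]
1.8 [141. 230.] [ 0.042 -0.013]
1.7 [123. 234.] [ 0.043 -0.009]
1.6 [106. 236.] [ 0.043 -0.005]
1.5 [ 89. 238.] [ 0.044 -0.007]
1.4 [ 71. 239.] [ 0.044 -0.002]
1.3 [ 53. 239.] [0.044 0.002]
1.2 [ 36. 236.] [0.043 0.006]
1.1 [ 19. 230.] [0.042 0.016]
1.0 [  3. 221.] [0.04 0.02]
0.9 [-12. 212.] [0.038 0.024]
0.8 [-26. 201.] [0.035 0.028]
0.7 [-38. 188.] [0.032 0.031]
0.6 [-50. 175.] [0.029 0.034]
0.5 [-60. 160.] [0.025 0.036]
0.4 [-69. 145.] [0.022 0.039]
0.3 [-76. 128.] [0.018 0.041]
0.2 [-81. 112.] [0.014 0.042]
0.1 [-85.  94.] [0.009 0.043]
0.0 [-87.  77.] [0.005 0.044]
```

Emit:
{"op": "servo_tool", "data": {"deltas": [{"translation": [0.043, 0, 0.001], "rot": [0, 0, 0], "grip": 0}, {"translation": [0.038, 0, -0.021], "rot": [0, 0, 0], "grip": 0}, {"translation": [0.04, 0, -0.018], "rot": [0, 0, 0], "grip": 0}, {"translation": [0.042, 0, -0.013], "rot": [0, 0, 0], "grip": 0}, {"translation": [0.043, 0, -0.009], "rot": [0, 0, 0], "grip": 0}, {"translation": [0.043, 0, -0.005], "rot": [0, 0, 0], "grip": 0}, {"translation": [0.044, 0, -0.007], "rot": [0, 0, 0], "grip": 0}, {"translation": [0.044, 0, -0.002], "rot": [0, 0, 0], "grip": 0}, {"translation": [0.044, 0, 0.002], "rot": [0, 0, 0], "grip": 0}]}}

```text
time: 22.95
ee_pos: [550.9, -16.5, 311.2]
tcp_rot: [0.001, -0.052, 0.999, -0.0]
contact_force: [1.0, 0.1, -0.3]
gripper_width: 0.001
grasp_force: 0.4
```

Run:
```python
from h import *
go([701,-1,281])
c=grab('wrist');s=grab('scene')
w=c['image'];im=s['image'][90:260,200:400]
cv2.imwrite('pics/l2.png',np.hstack([cv2.resize(w,(416,312)),cv2.resize(im,(368,312))])[:,:,::-1])
```

```text
pos [550.9 -16.5 311.2] d_mm [150.1  15.5 -30.2] rot [0. 0. 0.] trans after rot [-0.3772 -0.0004  0.0764] t 22.95 F [ 1.   0.1 -0.3] w 0.001
```

View pics/l2.png

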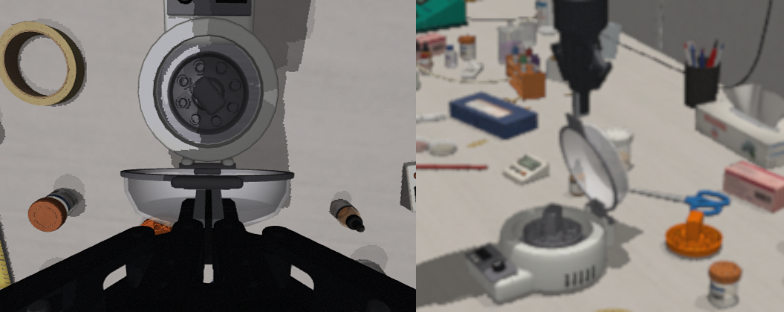

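The lid is following: it is just past vertical, with the tab at about (205,180) in front of the fingers. I'll carry on along the arc.

Emit:
{"op": "servo_tool", "data": {"deltas": [{"translation": [0.043, 0, 0.006], "rot": [0, 0, 0], "grip": 0}, {"translation": [0.042, 0, 0.016], "rot": [0, 0, 0], "grip": 0}, {"translation": [0.04, 0, 0.02], "rot": [0, 0, 0], "grip": 0}, {"translation": [0.038, 0, 0.024], "rot": [0, 0, 0], "grip": 0}, {"translation": [0.035, 0, 0.028], "rot": [0, 0, 0], "grip": 0}, {"translation": [0.032, 0, 0.031], "rot": [0, 0, 0], "grip": 0}, {"translation": [0.029, 0, 0.034], "rot": [0, 0, 0], "grip": 0}]}}

```text
time: 23.92
ee_pos: [448.7, -27.1, 246.6]
tcp_rot: [0.001, -0.052, 0.999, -0.0]
contact_force: [0.7, 0.2, -0.5]
gripper_width: -0.001
grasp_force: 0.2
```

Emit:
{"op": "servo_tool", "data": {"deltas": [{"translation": [0.025, 0, 0.036], "rot": [0, 0, 0], "grip": 0}, {"translation": [0.022, 0, 0.039], "rot": [0, 0, 0], "grip": 0}, {"translation": [0.018, 0, 0.041], "rot": [0, 0, 0], "grip": 0}, {"translation": [0.014, 0, 0.042], "rot": [0, 0, 0], "grip": 0}, {"translation": [0, 0, 0], "rot": [0, 0, 0], "grip": 0}, {"translation": [0, 0, 0], "rot": [0, 0, 0], "grip": 0}]}}

```text
time: 24.68
ee_pos: [417.4, -30.3, 183.8]
tcp_rot: [0.001, -0.052, 0.999, -0.0]
contact_force: [-0.1, 1.2, 0.3]
gripper_width: -0.007
grasp_force: 0.0
```

Run:
```python
from h import *
p=ctrl.get_state()['ee_pos'];t=np.radians(6);print((p[0]-498)*np.cos(t)+(p[1]+22.3)*np.sin(t),p[2]-73)
go([701,-1,281])
c=grab('wrist');s=grab('scene')
w=c['image'];im=s['image'][90:260,200:400]
cv2.imwrite('pics/l3.png',np.hstack([cv2.resize(w,(416,312)),cv2.resize(im,(368,312))])[:,:,::-1])
```

```text
-81.0303689519395 110.76507926173394
pos [417.4 -30.3 183.8] d_mm [283.6  29.3  97.2] rot [0. 0. 0.] trans after rot [-0.7132 -0.0009 -0.2422] t 24.68 F [-0.1  1.2  0.3] w -0.007
```

View pics/l3.png

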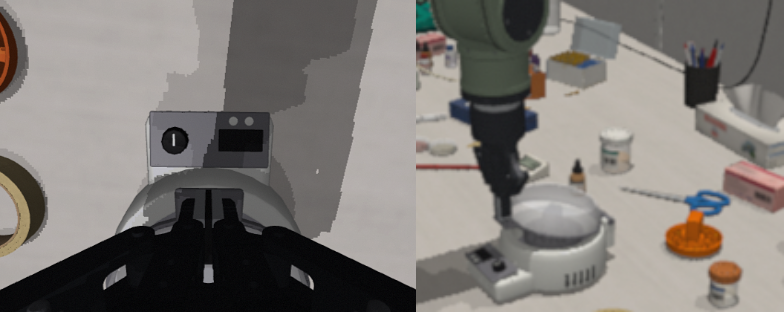

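The lid is nearly shut, with the fingertips on the tab at (207,195). I'll press it down the rest of the way.

Emit:
{"op": "servo_tool", "data": {"deltas": [{"translation": [0.009, 0, 0.043], "rot": [0, 0, 0], "grip": 0}, {"translation": [0.005, 0, 0.03], "rot": [0, 0, 0], "grip": 0}, {"translation": [0, 0, 0.008], "rot": [0, 0, 0], "grip": 0}, {"translation": [0, 0, 0], "rot": [0, 0, 0], "grip": 0}, {"translation": [0, 0, 0], "rot": [0, 0, 0], "grip": 0}]}}

```text
time: 25.4
ee_pos: [411.2, -31.0, 151.2]
tcp_rot: [0.0, -0.052, 0.999, -0.0]
contact_force: [0.2, 0.4, -0.5]
gripper_width: -0.003
grasp_force: 0.0
```

Emit:
{"op": "servo_tool", "data": {"deltas": [{"translation": [0, 0, 0.004], "rot": [0, 0, 0], "grip": 0}, {"translation": [0, 0, 0], "rot": [0, 0, 0], "grip": 0}]}}

```text
time: 25.65
ee_pos: [411.1, -31.0, 149.4]
tcp_rot: [0.0, -0.052, 0.999, -0.0]
contact_force: [0.3, -0.3, 8.6]
gripper_width: -0.003
grasp_force: 4.0
```

Emit:
{"op": "servo_tool", "data": {"deltas": [{"translation": [0, 0, 0.0015], "rot": [0, 0, 0], "grip": 0}, {"translation": [0, 0, 0], "rot": [0, 0, 0], "grip": 0}]}}

```text
time: 25.9
ee_pos: [411.1, -31.1, 149.2]
tcp_rot: [0.001, -0.052, 0.999, -0.0]
contact_force: [-1.8, 0.7, 19.9]
gripper_width: -0.001
grasp_force: 10.0
```

Emit:
{"op": "servo_tool", "data": {"deltas": [{"translation": [0, 0, -0.01], "rot": [0, 0, 0], "grip": 0}, {"translation": [0, 0, -0.05], "rot": [0, 0, 0], "grip": 0}, {"translation": [0, 0, -0.1], "rot": [0, 0, 0], "grip": 0}, {"translation": [0, 0, -0.1], "rot": [0, 0, 0], "grip": 0}, {"translation": [0.02, 0.1, -0.05], "rot": [0, 0, 0], "grip": 0}, {"translation": [0, 0.12, 0], "rot": [0, 0, 0], "grip": 0}, {"translation": [0, 0.12, 0], "rot": [0, 0, 0], "grip": 0}, {"translation": [0, 0, 0], "rot": [0, 0, 0], "grip": 0}, {"translation": [0, 0, 0], "rot": [0, 0, 0], "grip": 0}]}}

```text
time: 27.02
ee_pos: [388.8, 103.0, 272.6]
tcp_rot: [-0.0, -0.052, 0.999, -0.0]
contact_force: [-0.2, -0.3, 0.1]
gripper_width: -0.003
grasp_force: 0.0
```

Run:
```python
from h import *
go([411,-31,260])
b=grab('top');s=grab('scene')
im=s['image'][160:260,210:330];w=b['image'][100:300,140:400]
cv2.imwrite('pics/f.png',np.hstack([cv2.resize(w,(406,312)),cv2.resize(im,(374,312))])[:,:,::-1])
```

```text
pos [388.8 103.  272.6] d_mm [  22.2 -134.   -12.6] rot [0. 0. 0.] trans after rot [-0.0205 -0.3389  0.0317] t 27.02 F [-0.2 -0.3  0.1] w -0.003
```

View pics/f.png

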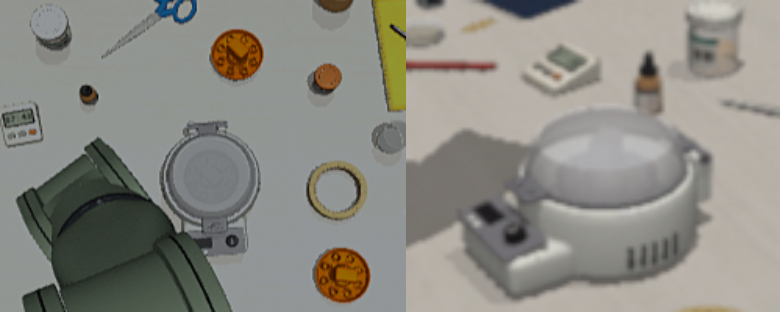

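The lid is fully shut at top-panel (210,175), with its tab resting at (213,225). The other things on the bench haven't moved, and the arm is clear.

```bash
python3 -c "
from h import *
print(workorder.finish_job())"
```

```text
the job is handed in; nothing more can be done
None
```

The dark grey rotor is on the spindle with its slots over the drive pin and, judging by height and contact force, fully home. The clear lid is shut, nothing else on the bench was moved, and the job is handed in (27 s on the robot's clock, no result returned).

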